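# Point the leak-test selector at the connected outlet and press test

### The job

Push the selector lever of the manifold round with a fingertip until it points straight at the outlet that carries the hose fitting (the other three outlets are closed with stoppers), then press the manifold's button fully down to start the test and let it come up again. Do not grip the lever and push it gently; do not bump the fitting or the stoppers, and leave the loose things standing around where they are.

Things in the scene. Friction and masses are not known exactly. Their poses are not given: they have to be found in the camera images.
- manifold: Aluminium plate, 215 x 280 mm, top 24 mm above the bench, fixed. Origin on the bench under the lever's pivot; x axis points to the middle of the outlets (away from the robot), y left. Plate: x -75 to 140, y -140 to 140 mm. Four outlet bosses, 38 mm across, top 34 mm, 115 mm from the pivot at 1.2, 0.5, -0.5, -1.2 rad from x. Inlet stub along -x to 72 mm, top 56 mm. Moves and turns between runs.
- lever (a joint): Lever angle about its vertical pivot: 0 = along the manifold's x axis, between the two middle outlets; positive anticlockwise from above (left); stops at -1.5 and 1.5 rad. Friction 0.12 N m (about 2 N at 65 mm from the pivot), no spring: it stays where it is left. Starts between the two middle outlets.
- lever_pivot (a point): Point on the pivot axis at mid-height of the lever bar, 73 mm above the bench; x axis along the lever towards its tip. A round hub, 40 mm across, top 85 mm (nut on it to 90 mm), stands here on a steel valve body 56 mm across.
- lever_tip (a point): Outer end of the dark steel lever bar, 88 mm from the pivot, 73 mm above the bench; x axis outward along the lever. The bar is 14 mm wide and 14 mm high (66 to 80 mm above the bench), free underneath beyond 36 mm from the pivot apart from low tubes (top 34 mm).
- lever_sight (a point): Imaginary point on the lever's centreline prolonged to 115 mm from the pivot: the circle of the outlets. It stands over an outlet when the lever points at it.
- hose_fitting: Brass hose fitting with barbs and a hexagon, 26 x 22 x 53 mm, upright and fixed on one of the four outlets (which one changes); origin at its foot, 34 mm above the bench, on the outlet's axis; top 87 mm above the bench.
- plug_1: One of three alike tapered grey rubber stoppers, 26 mm across, 29 mm high, fixed on the outlets not in use; origin at its foot, 34 mm above the bench.
- plug_2: Another such stopper.
- plug_3: Another such stopper.
- test_button (a joint): Travel of the round black push button: 0 = up, 0.006 m = fully down; a spring brings it up; fully down takes about 4 N.
- test_button_top (a point): Centre of the button's top face, 46 mm above the bench when up (housing 42 mm across, top 36 mm above the bench); the button is 26 mm across, in a grey housing on the near right corner of the plate, 45 mm behind and 85 mm to the right of the pivot in the manifold's frame. Pressed straight down.
- housing: Loose cast test part, 48 x 64 x 39 mm, standing on the bench left of the manifold; origin at the centre of its underside. Not to be moved.
- tape: Loose white roll of thread tape, 49 mm across, 13 mm high, lying on the bench left of the manifold; origin at the centre of its underside. Not to be moved.
- cup: Loose clear sample cup, 60 mm across, 64 mm high, standing on the bench left of the manifold; origin at the centre of its underside. Not to be moved.

How it is judged (in metres and radians):
On the way, in this order (a step that is already met when the one before it is completed fails the run):
1. the lever points straight at the outlet with the hose fitting (horizontal distance between lever_sight and hose_fitting below 0.012 m), for 0.3 s.
2. the button is pressed down (value of joint test_button above 0.0045 m and horizontal distance between lever_sight and hose_fitting below 0.012 m), for 0.1 s.
At the end, for the whole second after the job is handed in: The lever is at rest and its prolonged centreline passes within 12 mm (about 6 degrees) of the fitting's axis; the button was then pressed at least 4.5 of its 6 mm and is up again (within 1.5 mm); housing, tape roll and cup are within 10 mm of where they stood (horizontal distance between lever_sight and hose_fitting below 0.012 m and value of joint test_button below 0.0015 m and velocity of joint lever between -0.05 and 0.05 rad/s and distance of each of housing, tape, cup from where it was at the start of the episode below 0.01 m); the robot touches nothing.
It fails at once if the button is pressed while the lever does not point at the hose fitting (value of joint test_button above 0.003 m and horizontal distance between lever_sight and hose_fitting above 0.015 m).
It fails at once if the lever is gripped or pushed roughly (more than 18 N between fingers and lever) (contact force between the fingers and lever above 18 N).
It fails at once if the fitting or a stopper is touched hard (more than 3 N) (contact force between any of the arm, the fingers and hose_fitting above 3 N or contact force between any of the arm, the fingers and plug_1 above 3 N or contact force between any of the arm, the fingers and plug_2 above 3 N or contact force between any of the arm, the fingers and plug_3 above 3 N).
It fails at once if the housing, tape roll or cup is shifted by 10 mm or more, or lifted (distance of any of housing, tape, cup from where it was at the start of the episode above 0.01 m).
It also fails if it takes over 48 s, if anything falls off the work surface, if the arm or the gripper's body presses on something with over 40 N, if the wrist force passes 120 N, or if a joint passes its speed limit or range.

### The arm

A 6-joint arm with a two-finger parallel gripper is mounted at the origin on a cart in front of the work surface, level with it; the furniture and walls round the work are solid. World frame = base frame: x ahead of the robot, y to its left, z up, the work surface at z = 0. Lengths are in m, angles in degrees, forces in N, time in s.
With the tool pointing down it reaches from about 0.425 to 0.95 m from the base axis. Payload 3.5 kg.
Tool frame: the origin (TCP) lies between the finger pads; the fingertips stand 14 mm ahead of it and the grasp point (between the pads) lies 5 mm behind it (robot.nose_length is the z of the fingertips in the tool frame, in m); z points along the fingers, y is the line along which they close (so a half turn about z gives the same grasp; the last joint's range is limited). The gripper opens to 85 mm and grips with 20 to 120 N. Pads are 22 mm wide; open, the fingers measure 114 mm over their backs; the gripper's body (76 mm by 85 mm) begins 54 mm behind the grasp point. The pads swing forward as they close: fully open they stand 13 mm farther back than shut.
Start: joints at [63.083, 16.404, 90.338, -0, 73.258, -8.594], TCP at [0.212, 0.641, 0.245] pointing down, gripper open.
Joint ranges: [-158.93, 158.93], [-51.34, 127.21], [12.03, 142.37], [-87.48, 267.48], [13.55, 161.25], [-162.69, 162.69]. Speed limits (degrees/s): [159.86, 159.86, 180, 180, 180, 180].

### API

Orientations are given as [roll, pitch, yaw] about the fixed x, y, z axes, in that order (R = Rz(yaw) Ry(pitch) Rx(roll)).
In Python, from bench import robot gives the robot as it stands.
- The arm moves only by the shell command python3 -m pendant 'ROWS' [FORCE]. ROWS is a JSON object of lists of equal length, an entry for each row: "dp": the shift along the tool's x, y, z in units of 30 mm (1.0 is 30 mm), a list of three; "turn": the turn, a rotation vector about the tool's x, y, z in units of 5 degrees (1.0 is 5 degrees), a list of three; "gripper": the opening, from 0 (shut) to 1 (fully open). A call has 1 to 12 rows; each row is the pose to reach, as a shift and turn from the pose commanded when the call began, along the tool's axes at that moment; what a row does not reach only later rows make up. A row lasts 1/12 s, in which the tool goes at most 41.7 mm and 7.16 degrees, less where a joint would pass 70% of its speed; a pose out of reach is approached as far as the arm can. A call with a gripper value outside its range is refused whole. The fingers move at their own pace and stop on an object; FORCE is the grip in N (left out, the last holds). Time passes only in rows, so rows that repeat a pose let the fingers close. It gives the time, the measured TCP pose, the force, the opening and the grip force at its end, in the units of the state.
- robot.sense(): the state, without advancing time (a new reading comes with each control period).
- robot.camera(name): name is "scene" or "side" or "wrist"; returns the picture (480x640x3 uint8, red, green, blue); there is no depth.
- robot.calibration(name): a dict with "fovy" (degrees; the focal length in pixels is half the picture's height over the tangent of half this angle, whatever the lens; pixels are square), "cx", "cy" (the principal point, pixels), "world_from_camera" (4x4, takes a point from camera to world coordinates). Camera axes: x right, y down, z forward; pixel columns grow to the right and rows downward; lengths in m; the calibration is good to about 2 mm. A picture is of the moment at which its call begins: read the wrist's pose just before it. calibration takes no time and is no camera call; for the wrist camera it gives the pose at the moment of the call.
- robot.close_job(): hands the job in; it is judged then, once.
Trained networks look in the newest picture that a camera, given by its name, has taken for a name from the list of things; names that differ only in an ending like _2 or _b are one class to them, and where a whole thing is asked for, a point or a joint stands for the part that bears it (a point fixed in the world has none). Each returns a list of dicts, best first, with "conf" (0 to 1); they miss things now and then, are a little off and sometimes report something else, mostly with a low value. They report only what shows in the picture. A call takes as long as a camera call.
- robot.trace(camera, name): "pixels" (480x640 bool, what is visible of it) and "extent" ([left, top, width, height] in pixels, round what is visible of it).
- robot.mark_of(camera, name): "pixel" ([column, row] in pixels: a listed point, or the origin of a listed thing).
The state is a dict: "clock": time; "joint_positions": joint angles; "dq": joint speeds; "effort": joint torques, N m; "position": TCP position; "eef_rot": TCP orientation; "contact_force": force on the tool from outside, world axes, zero at the start; "torque": the same for the moment, N m; "grip_width": finger opening in m; "gripper_force": force on a finger pad.
Only numpy, scipy, OpenCV 4.12 (cv2) and the standard library are available. Lean on these libraries where they do the work, as an engineer would, in place of code of your own. Each camera call takes 0.05 s, during which the arm holds its last target. There are 200 camera calls.

## Working session

There is one attempt and no reset: what is moved stays moved. The work goes in short steps, Python scripts to look and compute and a shell command to move; the robot and the scene stay as the last step left them, time stands still between calls to the robot, and variables do not carry over. Pictures are saved under pics/ and viewed, at most 10 in all, crops included, and the job is handed in when it is done.

```bash
mkdir -p pics; cat > h.py <<'E'
import numpy as np, cv2
from bench import robot
def ray(cam,px):
    c=robot.calibration(cam); T=np.array(c["world_from_camera"]); f=240/np.tan(np.radians(c["fovy"])/2)
    d=T[:3,:3]@np.array([(px[0]-c["cx"])/f,(px[1]-c["cy"])/f,1]); return T[:3,3],d
def at_z(cam,px,z):
    o,d=ray(cam,px); return o+d*(z-o[2])/d[2]
def snap(cam,name):
    im=robot.camera(cam); cv2.imwrite(f"pics/{name}.png",im[:,:,::-1]); return im
E
python3 - <<'E'
from h import *
np.set_printoptions(precision=4,suppress=True)
Z=dict(manifold=0,lever_pivot=.073,lever_tip=.073,hose_fitting=.034,plug_1=.034,test_button_top=.046,housing=0,tape=0,cup=0)
for cam in("scene","side","wrist"):
    snap(cam,cam+"0"); print(cam,robot.calibration(cam)["fovy"])
    for n,z in Z.items():
        for m in robot.mark_of(cam,n)[:3]: print(n,round(m["conf"],2),np.round(m["pixel"]),at_z(cam,m["pixel"],z)[:2])
print(robot.sense())
ims=[cv2.imread(f"pics/{c}0.png") for c in("scene","side")]
cv2.imwrite("pics/both.png",cv2.resize(np.vstack(ims),(400,600)))
E
```

```text
scene 44.839930506360254
manifold 0.89 [339. 275.] [0.5214 0.31  ]
manifold 0.36 [298. 229.] [0.6626 0.179 ]
lever_pivot 0.67 [343. 236.] [0.5139 0.3141]
lever_tip 0.61 [293. 223.] [0.6064 0.3031]
hose_fitting 0.63 [288. 279.] [0.5604 0.4098]
hose_fitting 0.6 [282. 218.] [0.6764 0.2134]
plug_1 0.83 [268. 260.] [0.6171 0.3687]
plug_1 0.56 [297. 229.] [0.6296 0.2428]
plug_1 0.55 [341. 229.] [0.5602 0.212 ]
test_button_top 0.54 [382. 232.] [0.4809 0.2211]
test_button_top 0.17 [287. 280.] [0.5495 0.4325]
housing 0.9 [338. 356.] [0.4375 0.5074]
tape 0.8 [292. 341.] [0.5058 0.5022]
tape 0.63 [341. 235.] [0.5778 0.1682]
tape 0.63 [242. 332.] [0.5782 0.5126]
cup 0.96 [239. 331.] [0.5826 0.5125]
side 48.150205005689855
manifold 0.78 [338. 283.] [0.5208 0.317 ]
lever_pivot 0.87 [342. 256.] [0.5182 0.3072]
lever_tip 0.81 [372. 230.] [0.608  0.2956]
lever_tip 0.55 [249. 251.] [0.4471 0.4554]
hose_fitting 0.68 [304. 237.] [0.564  0.4176]
plug_1 0.78 [408. 280.] [0.5597 0.2001]
plug_1 0.56 [344. 231.] [0.6175 0.3612]
plug_1 0.52 [394. 249.] [0.6216 0.2556]
test_button_top 0.61 [374. 301.] [0.476  0.2238]
housing 0.61 [226. 274.] [0.4332 0.5089]
tape 0.83 [253. 250.] [0.5138 0.5062]
cup 0.61 [270. 230.] [0.5807 0.512 ]
wrist 60.975763347317816
{'clock': 1.5, 'joint_positions': array([63.0827, 16.4043, 90.337 ,  0.0001, 73.2559, -8.5942]), 'dq': array([ 0.0142, -0.1038,  0.0322, -0.1009, -0.0244, -0.0681]), 'effort': array([  0.0003, -40.5954, -29.2925,  -0.0001,   0.0006,  -0.    ]), 'position': array([0.2122, 0.6408, 0.2453]), 'eef_rot': array([179.9972,   0.0003, 161.6768]), 'contact_force': array([ 0.1825, -0.0369,  0.8653]), 'torque': array([-0.002 ,  0.0327, -0.0038]), 'gripper_force': 0.0, 'grip_width': 0.08500235733200355}
```

View pics/scene0.png

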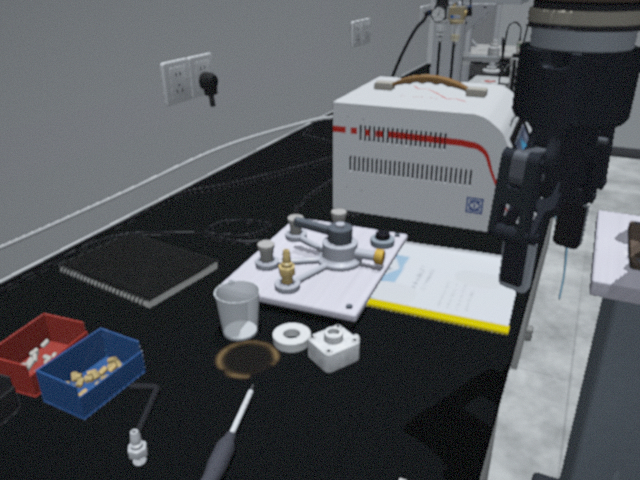

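View pics/side0.png

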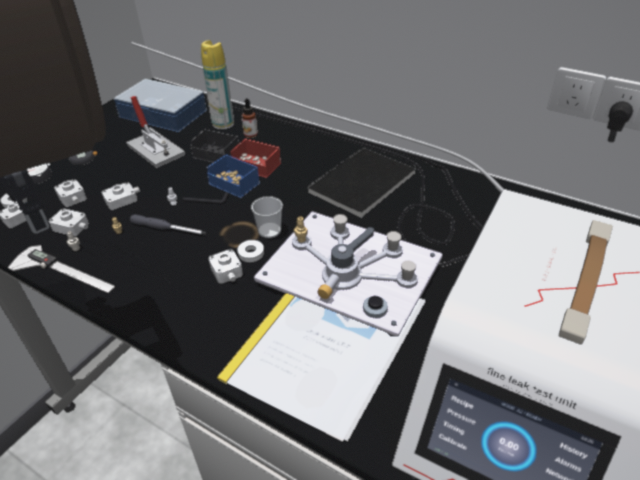

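The scene view shows the brass fitting on the left-most outlet (288,268), and the side view agrees (301,232). The lever points roughly straight ahead, and the button is at the near right corner. Next I fit the manifold pose.

```bash
cat >> h.py <<'E'
from scipy.optimize import least_squares
def P(r,a): return [r*np.cos(a),r*np.sin(a)]
MODEL=dict(piv=[0,0],fit=P(.115,1.2),p1=P(.115,.5),p2=P(.115,-.5),p3=P(.115,-1.2),but=[-.045,-.085])
def fit(obs):  # obs: list of (key, xy)
    def res(v):
        c,s=np.cos(v[2]),np.sin(v[2]); R=np.array([[c,-s],[s,c]])
        return np.ravel([R@MODEL[k]+v[:2]-xy for k,xy in obs])
    r=least_squares(res,[.517,.311,0],loss="soft_l1",f_scale=.004); return r.x,res(r.x).reshape(-1,2)
E
python3 - <<'E'
from h import *
np.set_printoptions(precision=4,suppress=True)
a=[("piv",(.5139,.3141)),("fit",(.5604,.4098)),("p1",(.6171,.3687)),("p2",(.6296,.2428)),("p3",(.5602,.212)),("but",(.4809,.2211))]
b=[("piv",(.5182,.3072)),("fit",(.564,.4176)),("p1",(.6175,.3612)),("p2",(.6216,.2556)),("p3",(.5597,.2001)),("but",(.476,.2238))]
for o in (a,b,a+b): print(*fit(o))
s=robot.sense(); from scipy.spatial.transform import Rotation as Ro
R=Ro.from_euler("xyz",s["eef_rot"],degrees=True).as_matrix(); T=np.array(robot.calibration("wrist")["world_from_camera"])
print("cam in tool",R.T@(T[:3,3]-s["position"]), R.T@T[:3,:3])
for c,px in(("scene",(337,207)),("scene",(488,233)),("side",(435,330)),("side",(500,195))): print("box",at_z(c,px,0))
E
```

```text
[0.5197 0.3088 0.0238] [[ 0.0058 -0.0053]
 [-0.0016  0.0072]
 [ 0.0022 -0.0023]
 [-0.0077  0.0133]
 [ 0.0037 -0.0093]
 [-0.0042  0.0017]]
[ 0.5195  0.3085 -0.0019] [[ 0.0013  0.0013]
 [-0.0026 -0.002 ]
 [ 0.003   0.0022]
 [-0.0013 -0.0025]
 [ 0.0013  0.0011]
 [-0.0016 -0.0003]]
[0.5193 0.3084 0.0087] [[ 0.0054 -0.0057]
 [-0.0004  0.0061]
 [ 0.0026 -0.0043]
 [-0.0089  0.0113]
 [ 0.0017 -0.0105]
 [-0.0059  0.0019]
 [ 0.0011  0.0012]
 [-0.004  -0.0017]
 [ 0.0022  0.0032]
 [-0.0009 -0.0015]
 [ 0.0022  0.0014]
 [-0.001  -0.0008]]
cam in tool [ 0.0715 -0.0001 -0.1293] [[-0.0003 -0.959  -0.2835]
 [ 1.      0.0001 -0.0013]
 [ 0.0013 -0.2835  0.959 ]]
box [0.6395 0.0457 0.    ]
box [ 0.3322  0.0476 -0.    ]
box [0.5082 0.1232 0.    ]
box [0.9307 0.1475 0.    ]
```

```bash
python3 -m pendant '{"dp":[[-7.7,-3.95,0],[-7.7,-3.95,0],[-7.7,-3.95,0],[-7.7,-3.95,0],[-7.7,-3.95,0],[-7.7,-3.95,0],[-7.7,-3.95,0],[-7.7,-3.95,0],[-7.7,-3.95,0],[-7.7,-3.95,0],[-7.7,-3.95,0],[-7.7,-3.95,0]],"turn":[[0,0,8],[0,0,8],[0,0,8],[0,0,8],[0,0,8],[0,0,8],[0,0,8],[0,0,8],[0,0,8],[0,0,8],[0,0,8],[0,0,8]],"gripper":[0,0,0,0,0,0,0,0,0,0,0,0]}' 20
cat >> h.py <<'E'
from scipy.spatial.transform import Rotation as Ro
def rel(xyz,yaw):  # dp and turn units from the present pose
    s=robot.sense(); R=Ro.from_euler("xyz",s["eef_rot"],degrees=True); G=Ro.from_euler("xyz",[180,0,yaw],degrees=True)
    return np.round(R.inv().apply(np.array(xyz)-s["position"])/.03,2), np.round(np.degrees((R.inv()*G).as_rotvec())/5,2)
E
python3 -c "
from h import *
print(rel([.575,.2705,.245],82))"
```

```text
clock: 2.5
position: [0.393, 0.4568, 0.2452]
eef_rot: [-180.0, -0.0, 121.8]
contact_force: [0.2, -0.5, -0.6]
grip_width: -0.0002
gripper_force: 0.0
(array([-8.48,  1.88,  0.01]), array([-0.  , -0.  ,  7.96]))
```

```bash
python3 -m pendant '{"dp":[[-8.48,1.88,0],[-8.48,1.88,0],[-8.48,1.88,0],[-8.48,1.88,0],[-8.48,1.88,0],[-8.48,1.88,0],[-8.48,1.88,0],[-8.48,1.88,0],[-8.48,1.88,0],[-8.48,1.88,0]],"turn":[[0,0,7.96],[0,0,7.96],[0,0,7.96],[0,0,7.96],[0,0,7.96],[0,0,7.96],[0,0,7.96],[0,0,7.96],[0,0,7.96],[0,0,7.96]],"gripper":[0,0,0,0,0,0,0,0,0,0]}'
python3 - <<'E'
from h import *
np.set_printoptions(precision=4,suppress=True)
snap("wrist","w1"); Z=dict(lever_pivot=.073,lever_tip=.073,hose_fitting=.034,plug_1=.034,test_button_top=.046)
for n,z in Z.items():
    for m in robot.mark_of("wrist",n)[:3]: print(n,round(m["conf"],2),np.round(m["pixel"]),at_z("wrist",m["pixel"],z)[:2])
E
```

```text
clock: 3.33
position: [0.5746, 0.2704, 0.2451]
eef_rot: [-179.9, -0.0, 82.0]
contact_force: [-0.4, -0.3, -0.3]
grip_width: -0.0003
gripper_force: 0.0
lever_pivot 0.67 [250. 179.] [0.5209 0.3083]
lever_pivot 0.42 [368.  77.] [0.615  0.3662]
lever_tip 0.58 [370. 180.] [0.6089 0.2955]
lever_tip 0.36 [368.  78.] [0.6149 0.3653]
hose_fitting 0.91 [278.  19.] [0.5568 0.4185]
hose_fitting 0.45 [372.  78.] [0.6226 0.3677]
plug_1 0.98 [329. 281.] [0.5651 0.2039]
plug_1 0.89 [393. 214.] [0.6283 0.2574]
plug_1 0.57 [368.  79.] [0.6194 0.3671]
test_button_top 0.94 [231. 284.] [0.4818 0.2174]
```

View pics/w1.png

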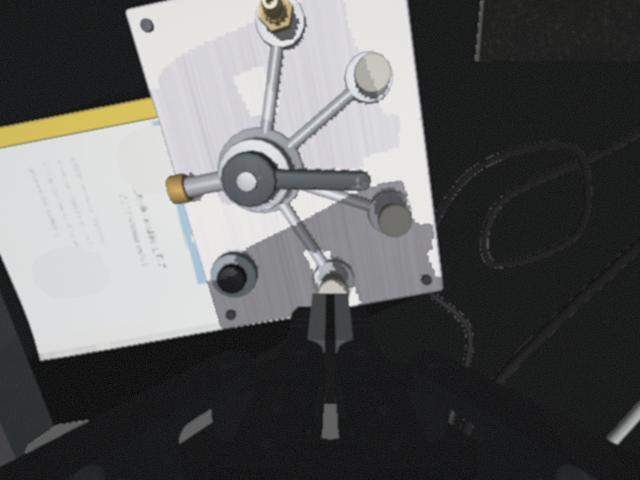

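The wrist view confirms it: fitting at (278,15), lever pointing right at (370,180), button at (231,275). I'll use the plate edges to settle the yaw and work out the rows.

```bash
python3 - <<'E'
from h import *
np.set_printoptions(precision=4,suppress=True)
q=[at_z("wrist",p,.024)[:2] for p in((127,10),(218,328),(442,290),(408,0))]; print(q)
for i,j,o in((1,0,90),(2,3,90),(1,2,0)): d=q[j]-q[i]; print(np.degrees(np.arctan2(d[1],d[0]))-o)
im=cv2.imread("pics/side0.png")
b=[("piv",(.5182,.3072)),("fit",(.564,.4176)),("p1",(.6175,.3612)),("p2",(.6216,.2556)),("p3",(.5597,.2001)),("but",(.476,.2238))]
w=[("piv",(.5209,.3083)),("fit",(.5568,.4185)),("p1",(.6194,.3671)),("p2",(.6283,.2574)),("p3",(.5651,.2039)),("but",(.4818,.2174))]
print(fit(w),fit(w+b)[0])
piv=np.array([.520,.3085])
print(rel([*(piv+P(.06,np.radians(-8))+P(.03,np.radians(-98))),.082],82))
E
```

```text
[array([0.4428, 0.4428]), array([0.453 , 0.1666]), array([0.6679, 0.1759]), array([0.6572, 0.4194])]
2.1158523910746823
2.5265599699937837
2.4834265411014647
(array([0.5214, 0.3075, 0.0542]), array([[ 0.0005, -0.0008],
       [ 0.0004, -0.0018],
       [-0.0003,  0.0009],
       [-0.0032,  0.0005],
       [ 0.0037, -0.0012],
       [-0.0008,  0.0027]])) [0.5201 0.3081 0.0279]
(array([0.02, 0.  , 5.45]), array([ 0., -0., -0.]))
```

```bash
python3 -m pendant '{"dp":[[0,0,1],[0,0,2],[0,0,3],[0,0,4],[0,0,4.6],[0,0,5],[0,0,5.3],[0,0,5.45],[0,0,5.45]],"turn":[[0,0,0],[0,0,0],[0,0,0],[0,0,0],[0,0,0],[0,0,0],[0,0,0],[0,0,0],[0,0,0]],"gripper":[0,0,0,0,0,0,0,0,0]}'
cat >> h.py <<'E'
piv=np.array([.520,.308])
def goal(a,off=.018,r=.06,z=.082):
    t=np.radians(a); return [*(piv+P(r,t)+P(off,t-np.pi/2)),z],a+90
def rows(angles,off=.018):
    q=[rel(*goal(a,off)) for a in angles]
    print('"dp":[%s],"turn":[%s]'%(",".join("[%.2f,%.2f,%.2f]"%tuple(x[0]) for x in q),",".join("[0,0,%.2f]"%x[1][2] for x in q)))
E
python3 - <<'E'
from h import *
snap("wrist","w2"); rows([-8],.022); rows(np.linspace(-6,18,12))
for o in("lever_tip","lever_pivot"): print([(m["conf"],at_z("wrist",m["pixel"],.073)) for m in robot.mark_of("wrist",o)[:2]])
E
```

```text
clock: 4.38
position: [0.5758, 0.2689, 0.0817]
eef_rot: [-180.0, 0.0, 81.9]
contact_force: [0.2, 0.1, -0.2]
grip_width: 0.0002
gripper_force: 0.0
"dp":[[0.29,-0.04,0.02]],"turn":[[0,0,-0.02]]
"dp":[[0.49,-0.02,0.02],[0.57,-0.00,0.02],[0.65,0.01,0.02],[0.73,0.02,0.02],[0.81,0.03,0.02],[0.89,0.04,0.02],[0.97,0.04,0.02],[1.05,0.04,0.02],[1.12,0.04,0.02],[1.20,0.04,0.02],[1.28,0.03,0.02],[1.36,0.02,0.02]],"turn":[[0,0,-0.42],[0,0,-0.86],[0,0,-1.30],[0,0,-1.73],[0,0,-2.17],[0,0,-2.60],[0,0,-3.04],[0,0,-3.48],[0,0,-3.91],[0,0,-4.35],[0,0,-4.79],[0,0,-5.22]]
[(0.96, array([0.60871371, 0.29626853, 0.073     ]))]
[(0.81, array([0.52158949, 0.30839028, 0.073     ]))]
```

View pics/w2.png

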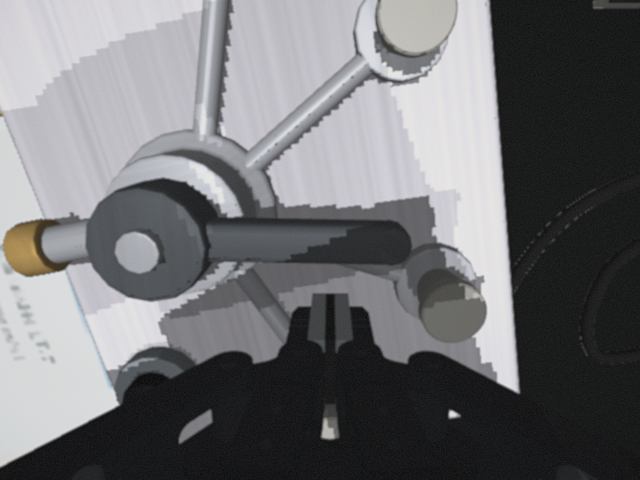

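The fingertips at (330,310) stand clear below the lever bar (y≈260) and left of the stopper (452,310). I start the slow push.

```bash
python3 -m pendant '{"dp":[[0.15,-0.03,0.02],[0.29,-0.04,0.02],[0.35,-0.03,0.02],[0.41,-0.02,0.02],[0.49,-0.02,0.02],[0.57,0,0.02],[0.65,0.01,0.02],[0.73,0.02,0.02],[0.81,0.03,0.02],[0.89,0.04,0.02],[0.97,0.04,0.02],[1.05,0.04,0.02]],"turn":[[0,0,0],[0,0,0],[0,0,0],[0,0,-0.2],[0,0,-0.42],[0,0,-0.86],[0,0,-1.3],[0,0,-1.73],[0,0,-2.17],[0,0,-2.6],[0,0,-3.04],[0,0,-3.48]],"gripper":[0,0,0,0,0,0,0,0,0,0,0,0]}'
cat > look.py <<'E'
from h import *
import sys
np.set_printoptions(precision=4,suppress=True)
for c in("wrist","side","scene"):
    robot.camera(c); m=robot.mark_of(c,"lever_tip")[:2]
    for x in m:
        p=at_z(c,x["pixel"],.073)[:2]; d=p-piv; print(c,round(x["conf"],2),p,"angle",np.degrees(np.arctan2(d[1],d[0])),"r",np.hypot(*d))
E
python3 look.py; python3 -c "
from h import *
rows(np.linspace(12.2,38.6,12))"
```

```text
clock: 5.53
position: [0.5825, 0.2994, 0.0816]
eef_rot: [179.9, 0.1, 99.4]
contact_force: [1.9, -2.4, 0.4]
grip_width: -0.0001
gripper_force: 1.1
side 0.63 [0.6102 0.3158] angle 4.921036123185815 r 0.09048446221492679
scene 0.69 [0.6032 0.328 ] angle 13.541120884669636 r 0.0856150446386923
"dp":[[0.11,0.05,-0.02],[0.19,0.07,-0.02],[0.28,0.08,-0.02],[0.37,0.10,-0.02],[0.45,0.10,-0.02],[0.54,0.11,-0.02],[0.63,0.11,-0.02],[0.71,0.11,-0.02],[0.80,0.10,-0.02],[0.89,0.09,-0.02],[0.98,0.08,-0.02],[1.06,0.06,-0.02]],"turn":[[0,0,-0.59],[0,0,-1.07],[0,0,-1.55],[0,0,-2.03],[0,0,-2.51],[0,0,-2.99],[0,0,-3.47],[0,0,-3.95],[0,0,-4.43],[0,0,-4.91],[0,0,-5.39],[0,0,-5.87]]
```

Contact is about 3 N, which is gentle. I continue.

```bash
python3 -m pendant '{"dp":[[0.11,0.05,-0.02],[0.19,0.07,-0.02],[0.28,0.08,-0.02],[0.37,0.1,-0.02],[0.45,0.1,-0.02],[0.54,0.11,-0.02],[0.63,0.11,-0.02],[0.71,0.11,-0.02],[0.8,0.1,-0.02],[0.89,0.09,-0.02],[0.98,0.08,-0.02],[1.06,0.06,-0.02]],"turn":[[0,0,-0.59],[0,0,-1.07],[0,0,-1.55],[0,0,-2.03],[0,0,-2.51],[0,0,-2.99],[0,0,-3.47],[0,0,-3.95],[0,0,-4.43],[0,0,-4.91],[0,0,-5.39],[0,0,-5.87]],"gripper":[0,0,0,0,0,0,0,0,0,0,0,0]}'
python3 look.py; python3 -c "
from h import *
rows(np.linspace(40.5,60,12))"
```

```text
clock: 6.83
position: [0.5782, 0.3313, 0.0814]
eef_rot: [180.0, 0.0, 128.7]
contact_force: [2.9, -1.1, -2.3]
grip_width: -0.0003
gripper_force: 1.1
wrist 0.76 [0.5902 0.3635] angle 38.34011205192278 r 0.0894658353213833
side 0.69 [0.5911 0.356 ] angle 34.01181042860639 r 0.08572532693198563
side 0.2 [0.4481 0.2113] angle -126.63329984288323 r 0.1204637462459297
scene 0.78 [0.5929 0.3589] angle 34.935124023329934 r 0.08895821816530124
"dp":[[0.05,0.03,-0.01],[0.12,0.04,-0.01],[0.18,0.06,-0.01],[0.24,0.07,-0.01],[0.31,0.08,-0.01],[0.37,0.09,-0.01],[0.44,0.09,-0.01],[0.50,0.09,-0.01],[0.56,0.10,-0.01],[0.63,0.10,-0.01],[0.69,0.09,-0.01],[0.76,0.09,-0.01]],"turn":[[0,0,-0.38],[0,0,-0.74],[0,0,-1.09],[0,0,-1.45],[0,0,-1.80],[0,0,-2.16],[0,0,-2.51],[0,0,-2.87],[0,0,-3.22],[0,0,-3.58],[0,0,-3.93],[0,0,-4.28]]
```

```bash
python3 -m pendant '{"dp":[[0.05,0.03,-0.01],[0.12,0.04,-0.01],[0.18,0.06,-0.01],[0.24,0.07,-0.01],[0.31,0.08,-0.01],[0.37,0.09,-0.01],[0.44,0.09,-0.01],[0.5,0.09,-0.01],[0.56,0.1,-0.01],[0.63,0.1,-0.01],[0.69,0.09,-0.01],[0.76,0.09,-0.01]],"turn":[[0,0,-0.38],[0,0,-0.74],[0,0,-1.09],[0,0,-1.45],[0,0,-1.8],[0,0,-2.16],[0,0,-2.51],[0,0,-2.87],[0,0,-3.22],[0,0,-3.58],[0,0,-3.93],[0,0,-4.28]],"gripper":[0,0,0,0,0,0,0,0,0,0,0,0]}'
python3 - <<'E'
exec(open("look.py").read())
for c in("wrist","side","scene"):
    for x in robot.mark_of(c,"hose_fitting")[:2]: 
        d=at_z(c,x["pixel"],.034)[:2]-piv; print(c,round(x["conf"],2),"fit ang",np.degrees(np.arctan2(d[1],d[0])),np.hypot(*d))
rows(np.linspace(61.5,70.5,7))
snap("wrist","w3")
E
```

```text
clock: 8.13
position: [0.5661, 0.3506, 0.0819]
eef_rot: [-180.0, 0.0, 150.1]
contact_force: [1.6, -1.7, -1.1]
grip_width: -0.0002
gripper_force: 1.0
wrist 0.93 [0.5655 0.3846] angle 59.278926008319495 r 0.08915619764507544
side 0.77 [0.566  0.3794] angle 57.22568521048035 r 0.08495448217635813
scene 0.87 [0.5596 0.3901] angle 64.25805770931245 r 0.09114946207797868
wrist 0.71 fit ang 71.12882285615306 0.11714494888758613
side 0.49 fit ang 74.1011820404367 0.112337932282415
scene 0.58 fit ang 71.29008718060255 0.11633039579490025
"dp":[[0.06,0.01,0.01],[0.11,0.02,0.01],[0.17,0.03,0.01],[0.22,0.04,0.01],[0.27,0.05,0.01],[0.33,0.06,0.01],[0.38,0.07,0.01]],"turn":[[0,0,-0.30],[0,0,-0.60],[0,0,-0.90],[0,0,-1.20],[0,0,-1.50],[0,0,-1.80],[0,0,-2.10]]
```

View pics/w3.png

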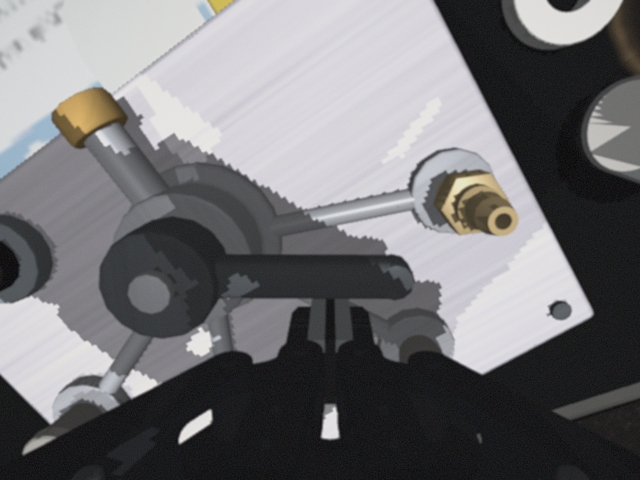

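The lever (tip at 405,277) is at about 60°, and the fitting's foot (455,190) is at about 71°. I push the remaining 11°.

```bash
python3 -m pendant '{"dp":[[0.06,0.01,0.01],[0.11,0.02,0.01],[0.17,0.03,0.01],[0.22,0.04,0.01],[0.27,0.05,0.01],[0.33,0.06,0.01],[0.38,0.07,0.01],[0.41,0.07,0.01],[0.41,0.07,0.01]],"turn":[[0,0,-0.3],[0,0,-0.6],[0,0,-0.9],[0,0,-1.2],[0,0,-1.5],[0,0,-1.8],[0,0,-2.1],[0,0,-2.2],[0,0,-2.2]],"gripper":[0,0,0,0,0,0,0,0,0]}'
python3 - <<'E'
exec(open("look.py").read())
for c in("wrist","side","scene"):
    for x in robot.mark_of(c,"hose_fitting")[:1]: 
        d=at_z(c,x["pixel"],.034)[:2]-piv; print(c,round(x["conf"],2),"fit ang",np.degrees(np.arctan2(d[1],d[0])),np.hypot(*d))
E
```

```text
clock: 9.38
position: [0.5563, 0.3592, 0.0821]
eef_rot: [180.0, 0.0, 161.1]
contact_force: [2.0, 0.2, 0.2]
grip_width: -0.0002
gripper_force: 0.9
wrist 0.93 [0.5492 0.3922] angle 70.86332222986405 r 0.08910951510366007
wrist 0.27 [0.5504 0.2435] angle -64.73013769706634 r 0.07129932131475106
side 0.96 [0.5508 0.384 ] angle 67.95577047522741 r 0.08202120769695695
side 0.53 [0.5198 0.1899] angle -90.0856219137049 r 0.11808281733756816
scene 0.88 [0.5503 0.3931] angle 70.39192093562691 r 0.0903658402282093
wrist 0.85 fit ang 71.3844014487021 0.1170712048518722
side 0.57 fit ang 70.21483112840632 0.11739367629415022
scene 0.73 fit ang 69.68189178765138 0.11493411290944713
```

Lever and fitting both read about 70–71°, so they are aligned. I back off and rise.

```bash
python3 -m pendant '{"dp":[[-0.2,0,0],[-0.4,0,0],[-0.6,0,0],[-0.6,0,-1],[-0.6,0,-2],[-0.6,0,-3],[-0.6,0,-4],[-0.6,0,-4.5],[-0.6,0,-4.5]],"turn":[[0,0,0],[0,0,0],[0,0,0],[0,0,0],[0,0,0],[0,0,0],[0,0,0],[0,0,0],[0,0,0]],"gripper":[0,0,0,0,0,0,0,0,0]}'
python3 - <<'E'
exec(open("look.py").read())
for c in("wrist","side","scene"):
    for n,z in(("hose_fitting",.034),("lever_pivot",.073),("test_button_top",.046)):
      for x in robot.mark_of(c,n)[:1]: 
        p=at_z(c,x["pixel"],z)[:2]; d=p-piv; print(c,n,round(x["conf"],2),p,"ang",np.degrees(np.arctan2(d[1],d[0])),np.hypot(*d))
snap("wrist","w4"); print(rel([.479,.221,.12],161))
E
```

```text
clock: 10.58
position: [0.5758, 0.3538, 0.2222]
eef_rot: [179.7, 0.4, 161.0]
contact_force: [0.9, -0.0, -0.8]
grip_width: -0.0003
gripper_force: 0.0
wrist 0.7 [0.542  0.3902] angle 75.0547356641711 r 0.08511780556570632
side 0.65 [0.5488 0.4203] angle 75.61342497456475 r 0.11593633959053758
side 0.62 [0.5534 0.3891] angle 67.62359680876952 r 0.08771336392868877
scene 0.96 [0.5463 0.3998] angle 74.02616723969885 r 0.0955009435465991
wrist hose_fitting 0.6 [0.551  0.4145] ang 73.74894952072088 0.11090422052205788
wrist lever_pivot 0.74 [0.5178 0.3082] ang 174.14933316150322 0.0021973844403490764
wrist test_button_top 0.94 [0.4768 0.2201] ang -116.19737008043282 0.09796634731047407
side hose_fitting 0.52 [0.56   0.4157] ang 69.61577672498335 0.1148818658333666
side lever_pivot 0.97 [0.521  0.3045] ang -73.49223691051667 0.0036800739701032662
side test_button_top 0.72 [0.4749 0.2191] ang -116.91003772068105 0.09964432644857334
scene hose_fitting 0.6 [0.5575 0.4173] ang 71.07587520387447 0.1155235457245918
scene lever_pivot 0.61 [0.5168 0.3117] ang 131.02911919278228 0.004948769698646852
scene test_button_top 0.6 [0.4879 0.2126] ang -108.60772872800464 0.10066542304216944
(array([ 1.54, -5.19,  3.23]), array([0.  , 0.  , 0.01]))
```

View pics/w4.png

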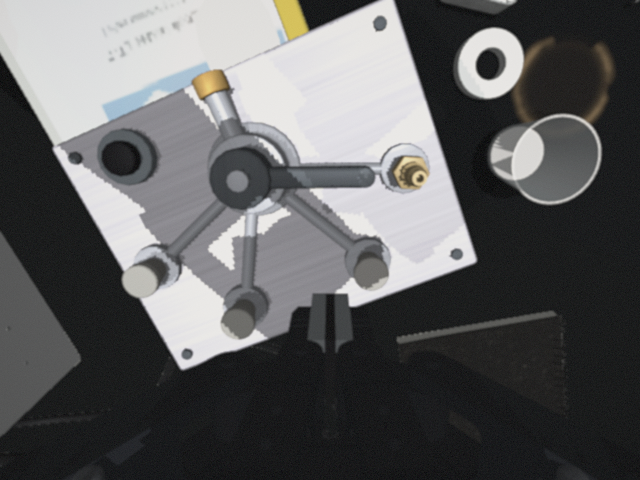

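The lever (240,178)–(372,177) lies in line with the fitting (415,175). Next is the button.

```bash
python3 -m pendant '{"dp":[[0.3,-1,0],[0.6,-2,0],[0.9,-3,0],[1.2,-4,0.5],[1.5,-5,1.2],[1.56,-5.2,2.2],[1.56,-5.2,3.23],[1.56,-5.2,4],[1.56,-5.2,4.7],[1.56,-5.2,5],[1.56,-5.2,5]],"turn":[[0,0,0],[0,0,0],[0,0,0],[0,0,0],[0,0,0],[0,0,0],[0,0,0],[0,0,0],[0,0,0],[0,0,0],[0,0,0]],"gripper":[0,0,0,0,0,0,0,0,0,0,0]}'
python3 -c "
from h import *
print(rel([.478,.2205,.0545],161)); snap('wrist','w5')"
```

```text
clock: 12.3
position: [0.4767, 0.2203, 0.0646]
eef_rot: [-179.8, -0.2, 161.0]
contact_force: [-0.7, 0.3, 0.2]
grip_width: -0.0
gripper_force: 0.0
(array([-0.04,  0.02,  0.34]), array([-0.03, -0.05,  0.  ]))
```

View pics/w5.png

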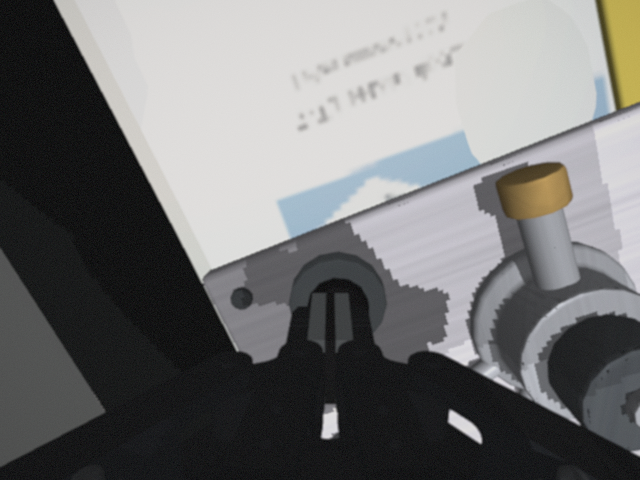

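The fingertips (330,300) stand centrally over the button (338,285). I press.

```bash
python3 -m pendant '{"dp":[[0,0,0.1],[0,0,0.2],[0,0,0.27],[0,0,0.32],[0,0,0.36],[0,0,0.38],[0,0,0.38],[0,0,0.38],[0,0,0.38]],"turn":[[0,0,0],[0,0,0],[0,0,0],[0,0,0],[0,0,0],[0,0,0],[0,0,0],[0,0,0],[0,0,0]],"gripper":[0,0,0,0,0,0,0,0,0]}'
```

```text
clock: 13.1
position: [0.4793, 0.221, 0.0561]
eef_rot: [179.9, 0.1, 161.0]
contact_force: [1.7, 0.9, 3.2]
grip_width: 0.0001
gripper_force: 1.4
```

```bash
python3 -m pendant '{"dp":[[0,0,0.04],[0,0,0.08],[0,0,0.12],[0,0,0.15],[0,0,0.15],[0,0,0.15],[0,0,0.15],[0,0,0.15]],"turn":[[0,0,0],[0,0,0],[0,0,0],[0,0,0],[0,0,0],[0,0,0],[0,0,0],[0,0,0]],"gripper":[0,0,0,0,0,0,0,0]}'
```

```text
clock: 13.77
position: [0.4794, 0.2211, 0.0538]
eef_rot: [180.0, 0.0, 161.0]
contact_force: [-3.7, -0.7, 17.5]
grip_width: 0.0001
gripper_force: 8.9
```

The force rose to 17.5 N at z 0.0538, so the button is on its stop. I release and retreat.

```bash
python3 -m pendant '{"dp":[[0,0,-0.2],[0,0,-0.5],[0,0,-1],[0,0,-2],[0,0,-3],[0,0,-4],[0,0,-4.5],[0,0,-4.5],[0,0,-4.5],[0,0,-4.5]],"turn":[[0,0,0],[0,0,0],[0,0,0],[0,0,0],[0,0,0],[0,0,0],[0,0,0],[0,0,0],[0,0,0],[0,0,0]],"gripper":[0,0,0,0,0,0,0,0,0,0]}'
python3 - <<'E'
from h import *
np.set_printoptions(precision=4,suppress=True)
a=snap("scene","s9");b=snap("side","side9")
cv2.imwrite("pics/c9.png",np.hstack([cv2.resize(a[190:390,200:420],None,fx=1.8,fy=1.8),cv2.resize(b[190:390,200:420],None,fx=1.8,fy=1.8)])[:,:,::-1])
for c in("scene","side"):
    for n,z in(("lever_tip",.073),("hose_fitting",.034),("housing",0),("tape",0),("cup",0)):
        m=robot.mark_of(c,n)[:1]
        if m: p=at_z(c,m[0]["pixel"],z)[:2]; d=p-piv; print(c,n,p,np.degrees(np.arctan2(d[1],d[0])))
E
```

```text
clock: 14.6
position: [0.4768, 0.2203, 0.1835]
eef_rot: [-179.8, -0.2, 161.0]
contact_force: [0.2, -0.2, -0.9]
grip_width: -0.0006
gripper_force: 0.0
scene lever_tip [0.5529 0.3838] 66.53548496572128
scene hose_fitting [0.5569 0.4125] 70.55369894852849
scene housing [0.4353 0.5054] 113.2204769416506
scene tape [0.5034 0.4978] 94.9858874323764
scene cup [0.5772 0.5132] 74.42313008387889
side lever_tip [0.5497 0.387 ] 69.39929764047012
side hose_fitting [0.5664 0.4221] 67.86554140564391
side housing [0.507  0.2417] -101.058947408631
side tape [0.6545 0.3887] 30.9628386826889
```

View pics/c9.png

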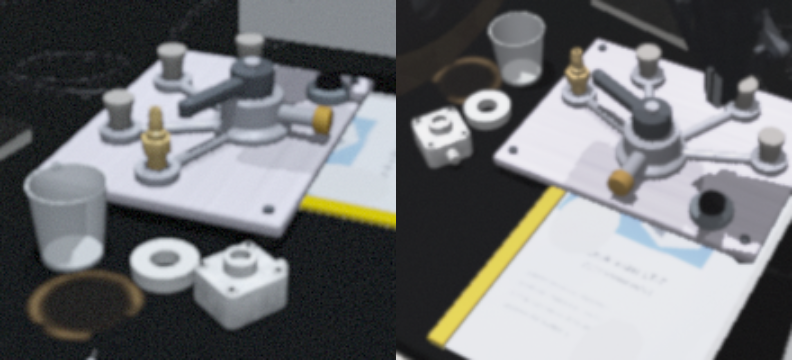

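The lever points at the fitting in both views, the button is up and the loose parts have not moved.

```bash
python3 -c "
from bench import robot
print(robot.close_job())"
```

```text
the job is handed in; nothing more can be done
None
```

The job is handed in, though no verdict came back: the lever reads within about 4° of the hose fitting, the button was pressed to its stop and came up again, and the loose parts look unmoved.

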